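Set the polarizer ring to its rider and flash the lamp

ROBOT

A 7-joint arm with a two-finger parallel gripper is mounted at the origin on a cart in front of the work surface, level with it; the furniture and walls round the work are solid. World frame = base frame: x ahead of the robot, y to its left, z up, the work surface at z = 0. Lengths are in mm, angles in rad, forces in N, time in s.
With the tool pointing down it reaches from about 375 to 925 mm from the base axis. Payload 3.1 kg.
Tool frame: the origin (TCP) lies at the very end of the fingers, on their centre line; the grasp point (between the pads) lies 19 mm behind it; z points along the fingers, y is the line along which they close (so a half turn about z gives the same grasp; the last joint's range is limited). The gripper opens to 85 mm and grips with 20 to 120 N. Pads are 22 mm wide; open, the fingers measure 114 mm over their backs; the gripper's body (76 mm by 85 mm) begins 54 mm behind the grasp point. The pads swing forward as they close: fully open they stand 13 mm farther back than shut.
Start: joints at [-1.419, 0.383, 0.044, 1.598, -0.018, 1.161, -0.05], TCP at [160.663, 629.833, 231.269] pointing down, gripper open.
Joint ranges: [-2.61, 2.61], [-0.41, 2.15], [-1.48, 1.57], [0, 2.5], [-1.57, 4.71], [0.05, 1.97], [-2.85, 2.85]. Speed limits (rad/s): [2.79, 2.79, 3.14, 3.14, 3.14, 3.14, 3.14].

INTERFACE

Orientations are given as a unit quaternion [x, y, z, w].
In Python, from plant import manip gives the robot as it stands. The module is installed in compiled form; this text tells all that it offers.
- The arm moves only by the shell command python3 -m creep 'ROWS' [FORCE]. ROWS is JSON, a list of rows, each a list of 7 numbers: the closure, from 0 (fully open) to 1 (shut), then the shift along the tool's x, y, z in mm, then the turn, a rotation vector about the tool's x, y, z in rad. In form: [[jaw, x, y, z, wx, wy, wz], ...]. A call has 1 to 5 rows; each row is the pose to reach, as a shift and turn from the pose commanded when the call began, along the tool's axes at that moment; what a row does not reach only later rows make up. A row lasts 1/8 s, in which the tool goes at most 62.5 mm and 10.7 degrees, less where a joint would pass 70% of its speed; a pose out of reach is approached as far as the arm can. A call with a gripper value outside its range is refused whole. The fingers move at their own pace and stop on an object; FORCE is the grip in N (left out, the last holds). Time passes only in rows, so rows that repeat a pose let the fingers close. It gives the time, the measured TCP pose, the force, the opening and the grip force at its end, in the units of the state.
- manip.observe(): the state, without advancing time (a new reading comes with each control period).
- manip.camera(name): name is "scene" or "top"; returns the picture (420x560x3 uint8, red, green, blue); there is no depth.
- manip.camera_params(name): a dict with "mtx" (3x3 intrinsics, pixels), "D" ([k1, k2, p1, p2, k3] as OpenCV has them; the pictures are not rectified), "xyz" and "orientation" of the camera in the world. Camera axes: x right, y down, z forward; pixel columns grow to the right and rows downward; lengths in mm; the calibration is good to about 2 mm. A picture is of the moment at which its call begins. camera_params takes no time and is no camera call.
- manip.sign_off(): hands the job in; it is judged then, once.
Trained networks look in the newest picture that a camera, given by its name, has taken for a name from the list of things; names that differ only in an ending like _2 or _b are one class to them, and where a whole thing is asked for, a point or a joint stands for the part that bears it (a point fixed in the world has none). Each returns a list of dicts, best first, with "conf" (0 to 1); they miss things now and then, are a little off and sometimes report something else, mostly with a low value. They report only what shows in the picture. A call takes as long as a camera call. They do not tell look-alikes from the thing itself.
- manip.search_frame(camera, target): "extent" ([left, top, width, height] in pixels, round what is visible of it).
- manip.outline_of(camera, target): "pixels" (420x560 bool, what is visible of it) and "extent" ([left, top, width, height] in pixels, round what is visible of it).
- manip.tip_of(camera, target): "pixel" ([row, column] in pixels: a listed point, or the origin of a listed thing).
The state is a dict: "t": time; "joint_pos": joint angles; "dq": joint speeds; "effort": joint torques, N m; "ee_pos": TCP position; "ee_rot": TCP orientation; "ft_force": force on the tool from outside, world axes, zero at the start; "wrist_torque": the same for the moment, N m; "opening": finger opening in mm; "finger_force": force on a finger pad.
Only numpy, scipy, OpenCV 4.12 (cv2) and the standard library are available. Lean on these libraries where they do the work, as an engineer would, in place of code of your own. Each camera call takes 0.05 s, during which the arm holds its last target. There are 200 camera calls.

TASK

Push the upright pin of the polarizer ring's lever round its arc, gently and with the outside of the closed fingers, until the lever lies over the middle of the index rider clamped on the scale's rim, and leave it there. Then press the lamp button beside the stage all the way down and let it come up again. Grip and lift nothing, do not shift the rider, and leave the vial in the ring's centre and everything else on the bench where it stands.

Things in the scene. Friction and masses are not known exactly. Their poses are not given: they have to be found in the camera images.
- stage: Fixed round aluminium stage, 156 mm across and 20 mm high, with a scale of black ticks (every 5 degrees) on its top; origin at the centre of its underside, z up along the ring's axis of rotation. At yaw 0 the middle of the scale faces the robot (stage -x). A cup of 38 mm outer diameter in its centre, 40 mm high above the bench, holds the sample vial.
- ring (a joint): Angle of the black polarizer ring (112 mm across, its top 32 mm above the bench) about the stage's vertical axis, rad; 0 when its lever points along the stage's -x, growing anticlockwise seen from above; end stops at -1.25 and 1.25. It has no spring and stays where it is left; friction takes about 1.5 to 2 N at the pin.
- lever_pin (a point): Point on the axis of the upright steel pin at the outer end of the ring's lever, 90 mm from the stage's axis and 50 mm above the bench. The pin is 11 mm in diameter and stands from 28 to 72 mm above the bench. The lever is a steel bar 5 mm wide that runs radially from the ring to the pin, 28 to 33 mm above the bench. The point's x axis lies along the lever, towards the stage's axis.
- rider (a joint): Angle of the index rider about the same axis, rad, in the same sense as joint ring: the lever lies over the rider's middle when the two are equal. The rider is clamped by friction and must not be shifted.
- rider_top (a point): Middle of the upper face of the index rider, a small dark steel block 14 mm wide with a pointed inner end, clamped on the stage's rim 65 to 86 mm from the axis (a small round thumbscrew reaches to 93 mm, lower down); this point is 79 mm from the axis and 26 mm above the bench, so that the lever passes 2 mm over it. The point's x axis points to the stage's axis.
- lamp_button (a joint): Travel of the spring lamp button, m: 0 up, 0.006 fully pressed; it takes about 4 N to press it fully and it comes up when let go.
- lamp_button_top (a point): Centre of the button's upper face, 22 mm above the bench when up: a round black button of 28 mm diameter, pressed straight down, in a round grey housing (44 mm across, 12 mm high) fixed to the bench at the left (+y) side of the stage.
- sample_vial: Sample vial with a black cap, 27 mm across and 60 mm high, loose in the cup at the stage's centre, its top 84 mm above the bench; origin at the centre of its underside, z up. It stays there.
- spare_vial: Bystander: vial with a white cap, 27 mm across, 60 mm high, behind the stage; origin at the centre of its underside.
- beaker: Bystander: glass beaker, 62 mm across, 81 mm high, behind the stage; origin at the centre of its underside.
- timer: Bystander: white lab timer lying flat, 62x66x18 mm, to the left of the button; origin at the centre of its underside.
- tape_roll: Bystander: roll of tape lying flat, 94 mm across, 24 mm high; origin at the centre of its underside.
- marker: Bystander: marker pen lying flat, 138x17x19 mm, in front of the stage; origin at the centre of its underside.
- bottle: Bystander: reagent bottle with a blue cap, 56 mm across, 99 mm high, at the back; origin at the centre of its underside.
There are look-alikes about, which are no part of the job. Several things look just like the part that bears lamp_button: the one meant starts nearest to the robot's base.

How it is judged (in metres and radians):
On the way, in this order (a step that is already met when the one before it is completed fails the run):
1. the lever rests over the rider (within 0.06 rad) (angle between the x axis of lever_pin and the x axis of rider_top, either way round below 0.06 rad and velocity of joint ring between -0.1 and 0.1 rad/s), for 0.3 s.
2. the lamp button is pressed down (at least 4.5 of its 6 mm) (value of joint lamp_button above 0.0045 m), for 0.05 s.
At the end, for the whole second after the job is handed in: The lever is within 0.06 rad (3.4 degrees) of the rider and at rest, the lamp button is up again (less than 1.5 mm down), and the sample vial stands upright in the stage's centre (angle between the x axis of lever_pin and the x axis of rider_top, either way round below 0.06 rad and velocity of joint ring between -0.05 and 0.05 rad/s and value of joint lamp_button below 0.0015 m and angle between sample_vial's own z axis and vertical below 0.1 rad and horizontal distance between sample_vial and stage below 0.008 m); the robot touches nothing.
It fails at once if the lamp button is pressed while the lever is off the rider (more than 0.06 rad) (value of joint lamp_button above 0.003 m and angle between the x axis of lever_pin and the x axis of rider_top, either way round above 0.06 rad).
It fails at once if the ring or its lever is gripped or forced (more than 18 N) (contact force between the fingers and ring above 18 N).
It fails at once if the index rider is shifted by more than 3 mm (distance of rider_top from where it was at the start of the episode above 0.003 m).
It fails at once if the sample vial is lifted, tipped or knocked (moved more than 8 mm) (distance of sample_vial from where it was at the start of the episode above 0.008 m or angle between sample_vial's own z axis and vertical above 0.25 rad).
It fails at once if a bystander is moved by more than 20 mm (distance of any of spare_vial, beaker, timer, tape_roll, marker, bottle from where it was at the start of the episode above 0.02 m).
It also fails if it takes over 64 s, if anything falls off the work surface, if the arm or the gripper's body presses on something with over 40 N, if the wrist force passes 120 N, or if a joint passes its speed limit or range.

## Working session

There is one attempt and no reset: what is moved stays moved. The work goes in short steps, Python scripts to look and compute and a shell command to move; the robot and the scene stay as the last step left them, time stands still between calls to the robot, and variables do not carry over. Pictures are saved under pics/ and viewed, at most 10 in all, crops included, and the job is handed in when it is done.

```bash
mkdir -p pics
cat > h.py <<'E'
from plant import manip
import numpy as np, cv2
from scipy.spatial.transform import Rotation as R
def ray(cam,rc,z):
    p=manip.camera_params(cam)
    u=cv2.undistortPoints(np.array([[[rc[1],rc[0]]]],float),np.array(p["mtx"],float),np.array(p["D"],float))[0,0]
    d=R.from_quat(p["orientation"]).as_matrix()@np.array([u[0],u[1],1.])
    o=np.array(p["xyz"],float).ravel()
    return o+d*(z-o[2])/d[2]
def save(cam,name):
    im=manip.camera(cam); cv2.imwrite("pics/"+name,im[:,:,::-1]); return im
E
python3 - <<'E'
from h import *
for c in("top","scene"):
    save(c,c+"0.png")
    print(c,manip.camera_params(c)["xyz"])
    for n,z in(("stage",0),("lever_pin",50),("rider_top",26),("lamp_button_top",22),("sample_vial",24)):
        for d in manip.tip_of(c,n)[:4]: print(c,n,round(d["conf"],2),np.round(d["pixel"],1),ray(c,d["pixel"],z).round(1))
s=manip.observe();print(s)
E
```

```text
top [511.81990557 183.47886319 914.9095285 ]
top stage 0.85 [220.4 315.8] [565.5 100.8   0. ]
top lever_pin 0.7 [239.1 285.5] [523.3 170.8  50. ]
top rider_top 0.57 [242.5 340.4] [514.7  50.   26. ]
top lamp_button_top 0.62 [203.5 212.6] [604.8 331.7  22. ]
top lamp_button_top 0.61 [212.1 176.5] [586.6 412.7  22. ]
top lamp_button_top 0.44 [245.2 342.1] [508.7  45.8  22. ]
top sample_vial 0.49 [216.9 317.2] [571.8  99.7  24. ]
scene [ 560.53232314  683.65374715 1035.03824954]
scene stage 0.97 [198.5 294.9] [561.7 110.6   0. ]
scene lever_pin 0.75 [214.2 314.4] [518.3 174.   50. ]
scene lever_pin 0.52 [189.9 235. ] [693.2 124.7  50. ]
scene rider_top 0.53 [169.9 323. ] [501.   46.4  26. ]
scene lamp_button_top 0.58 [284.3 269.7] [603.8 326.7  22. ]
scene lamp_button_top 0.54 [254.1 294.4] [556.4 256.6  22. ]
scene sample_vial 0.65 [190.1 290.6] [572.3 103.   24. ]
{'t': 0.6, 'joint_pos': array([-1.41879424,  0.38288168,  0.04389071,  1.59784491, -0.01789678,
        1.16122875, -0.04990101]), 'dq': array([-5.83961028e-04, -1.02653753e-03,  5.01877846e-05, -8.35509411e-04,
       -2.95397147e-04, -5.07306592e-04,  1.76120980e-03]), 'effort': array([-8.22967777e-04, -4.33128083e+01,  1.02174371e+00, -2.49740517e+01,
        1.04154140e-02,  2.28997327e-03, -2.07938132e-05]), 'ee_pos': array([160.66575358, 629.85422129, 231.30648537]), 'ee_rot': array([ 1.24548867e-01,  9.92213475e-01,  1.55619432e-05, -1.07842293e-05]), 'ft_force': array([ 0.86832855, -0.10124225, -0.27551617]), 'wrist_torque': array([-0.05178611, -0.0328353 , -0.00455048]), 'finger_force': 0.0, 'opening': 85.3707105078837}
```

View pics/top0.png

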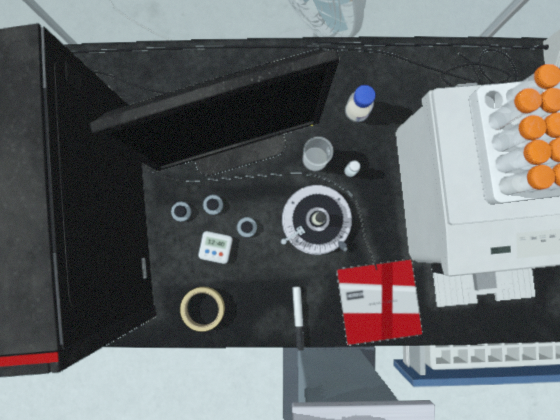

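View pics/scene0.png

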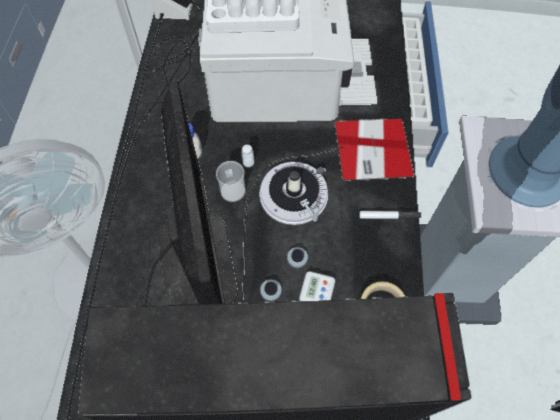

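Run:
```python
from h import *
t=cv2.imread("pics/top0.png")[170:270,230:370]; s=cv2.imread("pics/scene0.png")[140:280,240:350]
a=cv2.resize(t,(560,400),interpolation=cv2.INTER_CUBIC); b=cv2.resize(s,(314,400),interpolation=cv2.INTER_CUBIC)
b=b[:,:240] if 0 else cv2.resize(s,(236,300),interpolation=cv2.INTER_CUBIC); b=cv2.copyMakeBorder(b,0,100,0,0,0)
cv2.imwrite("pics/crop0.png",np.hstack([a,b]))
for c in("top","scene"):
    p=manip.camera_params(c); Rm=R.from_quat(p["orientation"]).as_matrix().T
    q,_=cv2.projectPoints(np.array([[160,630,231],[0,0,0],[160,630,0],[0,0,300.]]),cv2.Rodrigues(Rm)[0],-Rm@np.array(p["xyz"]),np.array(p["mtx"]),np.array(p["D"]));print(c,q[:,0].round(0).tolist())
for rc in([246.5,227]*1,):print(ray("top",[227,246.5],22))
print(ray("scene",[254.1,298],22))
# bench/box corner
print(ray("top",[168,160],0),ray("top",[318,155],0),ray("top",[250,148],0),ray("scene",[303,218],0))
```

```text
top [[22.0, 452.0], [365.0, 474.0], [85.0, 402.0], [405.0, 582.0]]
scene [[549.0, 441.0], [528.0, 171.0], [493.0, 449.0], [589.0, 90.0]]
[551.49089916 256.34426268  22.        ]
[548.82377668 256.20017486  22.        ]
[691.25172216 457.58078001   0.        ] [349.2035959  466.92482343   0.        ] [502.65311529 483.64576529   0.        ] [708.54350625 366.23640481   0.        ]
```

View pics/crop0.png

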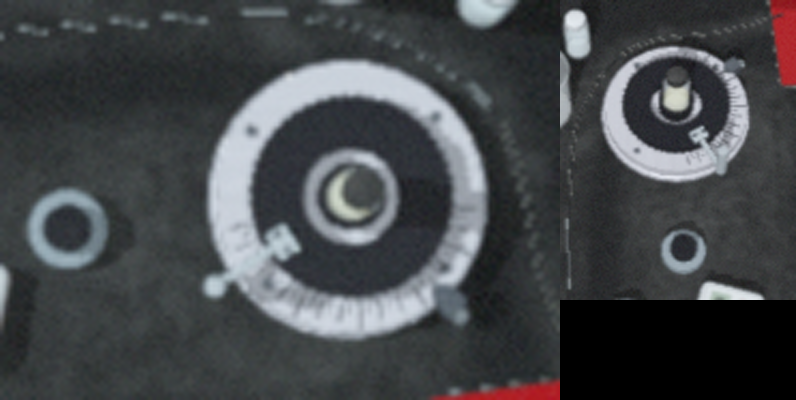

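Run:
```python
from h import *
from scipy.optimize import least_squares
P={}
for c in("top","scene"):
    p=manip.camera_params(c);Rm=R.from_quat(p["orientation"]).as_matrix().T
    P[c]=(cv2.Rodrigues(Rm)[0],-Rm@np.array(p["xyz"],float).ravel(),np.array(p["mtx"],float),np.array(p["D"],float))
proj=lambda c,X:cv2.projectPoints(np.array(X,float).reshape(-1,3),*P[c])[0][:,0]
a=np.linspace(0,2*np.pi,120)
C=[]
for c,(u,v) in(("top",(317,220)),("scene",(294,193))):
    g=cv2.cvtColor(cv2.imread(f"pics/{c}0.png"),cv2.COLOR_BGR2GRAY).astype(np.float32)
    g=cv2.GaussianBlur(g,(0,0),.8)
    def cost(cc):
        def s(r):
            q=proj(c,np.c_[cc[0]+r*np.cos(a),cc[1]+r*np.sin(a),0*a+20]).astype(np.float32)
            return cv2.remap(g,q[:,:1],q[:,1:],cv2.INTER_LINEAR).ravel()
        # outer disc edge and ring/scale boundary
        return np.sum(np.clip(s(74)-s(82),-60,60))
    best=max(((cost((x,y)),x,y) for x in np.arange(545,590,1.) for y in np.arange(80,125,1.)))
    print(c,best); C.append(best[1:])
C=np.mean(C,0);print(C)
# hand pixels (col,row)
for c,u,z,n in(("top",(230+213/4,170+287/4),72,"pin"),("scene",(240+(722-560)/2.143,140+168/2.143),72,"pin"),
  ("top",(230+445/4,170+298/4),26,"rid"),("scene",(240+(734-560)/2.143,140+65/2.143),26,"rid"),("top",(340.4,242.5),26,"ridN"),("scene",(323,169.9),26,"ridN")):
    X=ray(c,u[::-1] if 1 else u,z);d=X[:2]-C;print(n,c,X.round(1),np.hypot(*d).round(1),np.degrees(np.arctan2(d[1],d[0]))%360)
```

```text
top (np.float32(7106.2295), np.float64(570.0), np.float64(103.0))
scene (np.float32(7012.425), np.float64(566.0), np.float64(104.0))
[568.  103.5]
pin top [517.6 175.9  72. ] 88.2 124.86412749985809
pin scene [516.5 195.   72. ] 105.0 119.36919508462148
rid top [510.3  48.3  26. ] 79.9 223.73861141009513
rid scene [505.1  47.9  26. ] 84.0 221.48034467961088
ridN top [514.7  50.   26. ] 75.5 225.0794293784707
ridN scene [501.   46.4  26. ] 88.0 220.4040808168015
```

```bash
python3 -m creep '[[1,-15,-44,0,0,0,0],[1,-30,-88,0,0,0,0],[1,-45,-131,0,0,0,0],[1,-60,-175,0,0,0,0],[1,-76,-218,0,0,0,0]]' 20
```

```text
t: 1.23
ee_pos: [180.6, 398.4, 231.5]
ee_rot: [0.125, 0.992, 0.0, 0.0]
ft_force: [0.5, 0.2, -0.2]
opening: 0.3
finger_force: 0.0
```

```bash
python3 -m creep '[[1,-53,-31,0,0,0,0.15],[1,-106,-62,0,0,0,0.3],[1,-159,-94,0,0,0,0.45],[1,-212,-125,0,0,0,0.6],[1,-265,-157,0,0,0,0.75]]' && python3 -c "
from h import *
s=manip.observe();r=R.from_quat(s['ee_rot']).as_matrix();print(s['joint_pos'].round(2),np.degrees(np.arctan2(r[1,0],r[0,0])))
d=np.array([549,192,231])-s['ee_pos'];print(r.T@d)"
```

```text
t: 1.85
ee_pos: [399.8, 180.9, 231.9]
ee_rot: [0.481, 0.877, 0.001, 0.0]
ft_force: [0.0, 0.5, -0.2]
opening: 0.1
finger_force: 0.0
[-0.97 -0.05  0.44  2.1   0.02  1.09  0.03] 122.44974272648894
[-70.68620659 131.89779228   1.12102283]
```

```bash
python3 -m creep '[[1,-14,26,0,0,0,0.18],[1,-28,53,0,0,0,0.36],[1,-43,79,0,0,0,0.54],[1,-57,106,0,0,0,0.72],[1,-71,132,0,0,0,0.9]]' && python3 -m creep '[[1,0,0,20,0,0,0.18],[1,0,0,40,0,0,0.36],[1,0,0,60,0,0,0.54],[1,0,0,80,0,0,0.72],[1,0,0,90,0,0,0.9]]' && python3 -m creep '[[1,0,0,10,0,0,0.14],[1,0,0,10,0,0,0.14]]' && python3 -c "
from h import *
save('top','top1.png');save('scene','scene1.png')
s=manip.observe();r=R.from_quat(s['ee_rot']).as_matrix();print(s['t'],s['ee_pos'],s['joint_pos'].round(2),np.degrees(np.arctan2(r[1,0],r[0,0])))
a=cv2.imread('pics/top1.png')[150:270,220:370];b=cv2.imread('pics/scene1.png')[130:290,230:350]
cv2.imwrite('pics/c1.png',np.hstack([cv2.resize(a,(480,384)),cv2.resize(b,(288,384))]))
d=np.array([549,192,42])-s['ee_pos'];print(r.T@d)"
```

```text
t: 2.48
ee_pos: [548.9, 194.0, 231.5]
ee_rot: [0.815, 0.579, 0.0, -0.0]
ft_force: [0.6, -0.1, -0.4]
opening: -0.2
finger_force: 0.0
t: 3.1
ee_pos: [547.1, 193.8, 140.1]
ee_rot: [0.986, 0.167, -0.001, 0.0]
ft_force: [-0.2, -0.6, -0.1]
opening: -0.1
finger_force: 0.0
t: 3.35
ee_pos: [547.1, 193.9, 130.5]
ee_rot: [0.995, 0.102, -0.001, 0.0]
ft_force: [-0.0, 0.1, 1.0]
opening: -0.1
finger_force: 0.0
3.45 [548.05649178 193.99764035 131.58393315] [-0.99  0.44  0.72  1.88 -0.35  0.95 -1.48] 11.704441402656606
[ 0.47777554  2.14998264 89.58410104]
```

View pics/c1.png

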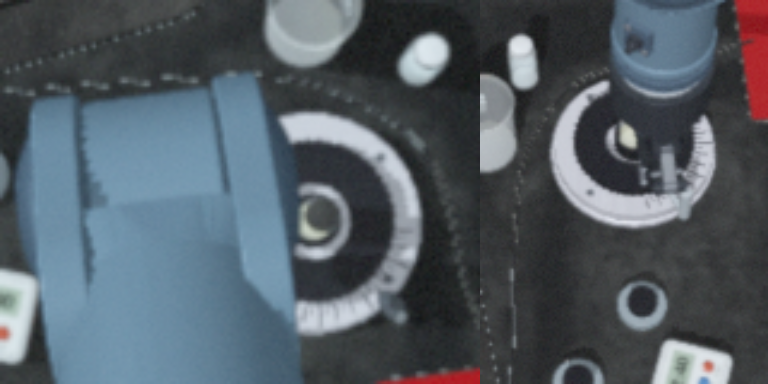

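```bash
python3 -m creep '[[1,0,2,20,0,0,0],[1,0,2,40,0,0,0],[1,0,2,60,0,0,0],[1,0,2,75,0,0,0],[1,0,2,88,0,0,0]]' && python3 -c "
from h import *
s=manip.observe();r=R.from_quat(s['ee_rot']).as_matrix();print(s['ee_pos'],s['ft_force'])
C=np.array([568,103.5]);d=s['ee_pos'][:2]-C;print(np.hypot(*d),np.degrees(np.arctan2(d[1],d[0])),r.T@np.r_[C-s['ee_pos'][:2],0])
im=save('scene','s2.png');cv2.imwrite('pics/c2.png',cv2.resize(im[130:290,230:350,::-1],(450,600)))
"
```

```text
t: 4.08
ee_pos: [547.9, 191.6, 41.8]
ee_rot: [0.995, 0.101, -0.0, 0.0]
ft_force: [0.2, -0.6, 0.4]
opening: -0.1
finger_force: 0.0
[547.90399359 191.61016504  41.83386163] [ 0.2046003  -0.6207931   0.41070177]
90.3728424704747 102.84814101016663 [2.02531035e+00 9.03501382e+01 3.59671932e-02]
```

View pics/c2.png

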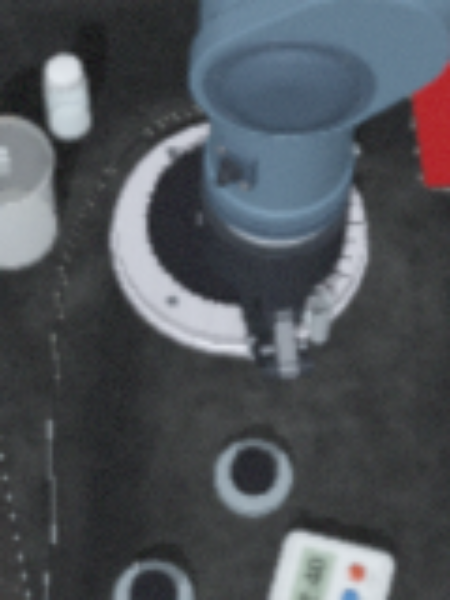

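```bash
for i in 1 2 3; do python3 -m creep '[[1,-1.8,0,0,0,0,-0.02],[1,-3.6,0.1,0,0,0,-0.04],[1,-5.4,0.2,0,0,0,-0.06],[1,-7.2,0.3,0,0,0,-0.08],[1,-9,0.4,0,0,0,-0.1]]' | grep -E "ee_pos|ft"; done
python3 -c "
from h import *
s=manip.observe();d=s['ee_pos'][:2]-np.array([568,103.5]);print(s['t'],np.hypot(*d),np.degrees(np.arctan2(d[1],d[0])))"
```

```text
ee_pos: [539.5, 189.8, 43.6]
ft_force: [0.1, -0.1, 0.2]
ee_pos: [530.9, 186.5, 43.2]
ft_force: [0.0, 0.7, -1.0]
ee_pos: [522.9, 182.9, 43.4]
ft_force: [0.8, 2.0, -0.6]
6.0 91.30917978262563 119.63204119691139
```

```bash
for i in 1 2 3; do python3 -m creep '[[1,-3.6,0.1,0,0,0,-0.04],[1,-7.2,0.3,0,0,0,-0.08],[1,-10.8,0.6,0,0,0,-0.12],[1,-14.3,1.1,0,0,0,-0.16],[1,-17.9,1.8,0,0,0,-0.2]]' | grep -E "ee_pos|ft"; done
python3 -c "
from h import *
s=manip.observe();d=s['ee_pos'][:2]-np.array([568,103.5]);print(s['t'],np.hypot(*d),np.degrees(np.arctan2(d[1],d[0])),s['joint_pos'].round(2))
im=save('scene','s3.png');cv2.imwrite('pics/c3.png',cv2.resize(im[130:290,230:350,::-1],(450,600)))"
```

```text
ee_pos: [507.7, 172.4, 43.3]
ft_force: [-0.3, 1.6, 0.4]
ee_pos: [495.3, 159.4, 43.2]
ft_force: [-0.1, 2.3, -0.1]
ee_pos: [485.4, 144.1, 43.2]
ft_force: [-0.7, 0.9, 0.1]
7.875 92.0288242925026 153.81212873145765 [-0.76  0.41  0.45  2.09 -0.27  0.7  -0.6 ]
```

View pics/c3.png

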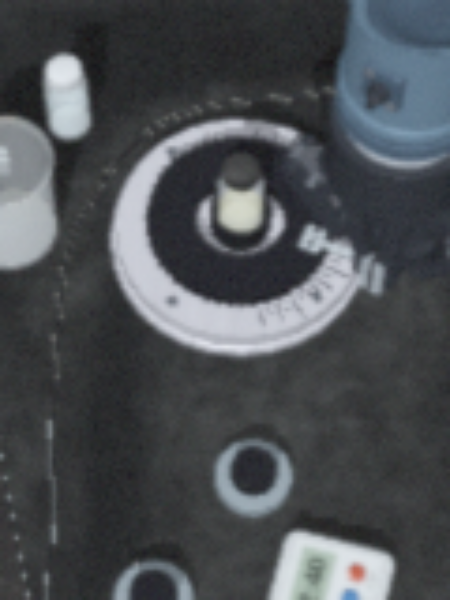

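```bash
for i in 1 2 3 4; do python3 -m creep '[[1,-3.6,0.1,0,0,0,-0.04],[1,-7.2,0.3,0,0,0,-0.08],[1,-10.8,0.6,0,0,0,-0.12],[1,-14.3,1.1,0,0,0,-0.16],[1,-17.9,1.8,0,0,0,-0.2]]' | grep -E "ee_pos|ft"; done
python3 -c "
from h import *
s=manip.observe();d=s['ee_pos'][:2]-np.array([568,103.5]);print(s['t'],np.hypot(*d),np.degrees(np.arctan2(d[1],d[0]))%360,s['joint_pos'].round(2))
im=save('scene','s4.png');im2=save('top','t4.png');cv2.imwrite('pics/c4.png',np.hstack([cv2.resize(im[140:240,260:350,::-1],(360,400),interpolation=2),cv2.resize(im2[170:270,270:370,::-1],(400,400),interpolation=2)]))"
```

```text
ee_pos: [478.8, 127.3, 43.1]
ft_force: [-1.1, 0.4, 0.2]
ee_pos: [475.5, 109.4, 43.0]
ft_force: [-1.5, 1.3, 0.2]
ee_pos: [475.7, 91.3, 42.9]
ft_force: [-1.5, 1.1, 0.8]
ee_pos: [479.6, 73.6, 42.8]
ft_force: [-1.1, 0.6, 0.1]
10.425 93.36184554452615 198.709590832178 [-0.5   0.36  0.3   2.13 -0.16  0.68  0.24]
```

View pics/c4.png

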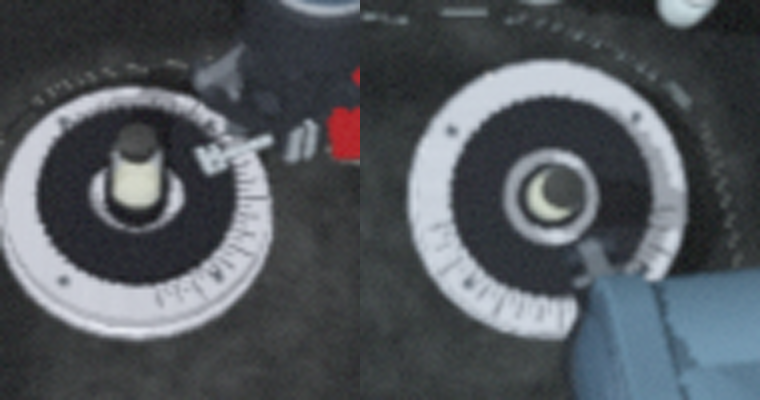

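```bash
python3 -c "
from h import *
for n,c,C,col,row,z in(('in','scene',(566,104),260+207/4,140+158/4,33),('out','scene',(566,104),260+268/4,140+144/4,33),('intop','top',(570,103),270+(592-360)/4,170+250/4,33),('midtop','top',(570,103),270+(605-360)/4,170+272/4,33)):
    d=ray(c,(row,col),z)[:2]-C;print(n,np.hypot(*d),np.degrees(np.arctan2(d[1],d[0]))%360)
for c,C in(('scene',(566,104)),('top',(570,103))):
  for p in manip.tip_of(c,'lever_pin')[:2]:
    d=ray(c,p['pixel'],50)[:2]-C;print(c,p['conf'],np.hypot(*d),np.degrees(np.arctan2(d[1],d[0]))%360)
"
```

```text
in 47.65846699672222 213.23197061136656
out 82.93265526199482 206.8578374742294
intop 41.7879861965285 217.33980721688587
midtop 55.56573133718797 215.39545874743814
scene 0.59 88.03063455702316 210.16789942653315
```

```bash
python3 -m creep '[[1,-3.6,0.1,0,0,0,-0.04],[1,-7.2,0.3,0,0,0,-0.08],[1,-10.8,0.6,0,0,0,-0.12],[1,-13.4,1.0,0,0,0,-0.15],[1,-16.1,1.5,0,0,0,-0.18]]' | grep -E "ee_pos|ft"
python3 -m creep '[[1,5,-2,0,0,0,0],[1,20,-10,0,0,0,0],[1,40,-30,0,0,0,0],[1,60,-60,0,0,0,0],[1,80,-90,0,0,0,0]]' | grep -E "ee_pos|ft"
python3 -c "
from h import *
im=save('scene','s5.png')
for c,C in(('scene',(566,104)),):
  for n,z in(('lever_pin',50),('rider_top',26)):
   for p in manip.tip_of(c,n)[:2]:
    d=ray(c,p['pixel'],z)[:2]-C;print(c,n,p['conf'],np.hypot(*d),np.degrees(np.arctan2(d[1],d[0]))%360)
im2=save('top','t5.png');cv2.imwrite('pics/c5.png',np.hstack([cv2.resize(im[140:220,270:350,::-1],(400,400),interpolation=2),cv2.resize(im2[200:280,290:370,::-1],(400,400),interpolation=2)]))
for c,C in(('top',(570,103)),):
  for n,z in(('lever_pin',50),('rider_top',26)):
   for p in manip.tip_of(c,n)[:2]:
    d=ray(c,p['pixel'],z)[:2]-C;print(c,n,p['conf'],np.hypot(*d),np.degrees(np.arctan2(d[1],d[0]))%360)
"
```

```text
ee_pos: [487.2, 59.6, 43.1]
ft_force: [-2.1, 0.8, 0.1]
ee_pos: [368.2, 86.2, 43.2]
ft_force: [1.3, 0.6, 0.4]
scene lever_pin 0.82 88.50759973403764 223.1401345105812
scene lever_pin 0.33 227.28944253340538 164.06267865555364
scene rider_top 0.61 80.48467627089485 225.12306954047756
scene rider_top 0.26 111.78960985859423 230.15745903676074
top lever_pin 0.88 100.28309989581956 223.01223236225223
```

View pics/c5.png

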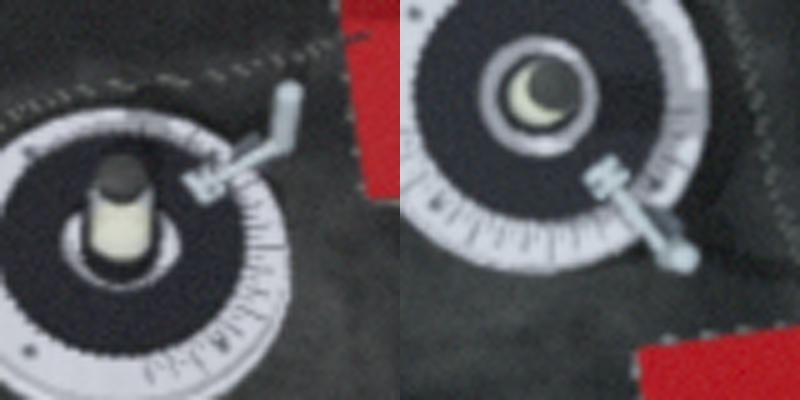

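```bash
cat > prof.py <<'E'
from h import *
CC={'top':(570,103),'scene':(566,104)}
def prof(c,f,r0,r1,z,az):
    p=manip.camera_params(c);Rm=R.from_quat(p["orientation"]).as_matrix().T
    g=cv2.cvtColor(cv2.imread("pics/"+f),cv2.COLOR_BGR2GRAY).astype(np.float32)
    o=0
    rs=np.linspace(r0,r1,9)
    for r in rs:
        a=np.radians(az);X=np.c_[CC[c][0]+r*np.cos(a),CC[c][1]+r*np.sin(a),0*a+z]
        q=cv2.projectPoints(X,cv2.Rodrigues(Rm)[0],-Rm@np.array(p["xyz"],float).ravel(),np.array(p["mtx"],float),np.array(p["D"],float))[0][:,0].astype(np.float32)
        o=o+cv2.remap(g,q[:,:1],q[:,1:],cv2.INTER_LINEAR).ravel()
    return (o/len(rs)).round().astype(int)
E
python3 - <<'E'
from prof import *
az=np.arange(210,240,1.5);print(az.tolist())
for c,f0,f5 in(("top","top0.png","t5.png"),("scene","scene0.png","s5.png")):
    print(c,"rider r68-77",prof(c,f0,68,77,26,az).tolist())
    print(c,"rider r79-86",prof(c,f0,79,86,26,az).tolist())
    print(c,"lever r80-88",prof(c,f5,80,88,33,az).tolist())
    print(c,"lever r50-56",prof(c,f5,48,55,33,az).tolist())
    print(c,"pin top r90",prof(c,f5,88,92,71,az).tolist())
    print(c,"after r68-77",prof(c,f5,68,77,26,az).tolist())
E
```

```text
[210.0, 211.5, 213.0, 214.5, 216.0, 217.5, 219.0, 220.5, 222.0, 223.5, 225.0, 226.5, 228.0, 229.5, 231.0, 232.5, 234.0, 235.5, 237.0, 238.5]
top rider r68-77 [204, 200, 186, 171, 180, 186, 169, 144, 128, 125, 138, 160, 174, 173, 163, 159, 168, 181, 187, 187]
top rider r79-86 [69, 66, 66, 64, 68, 81, 94, 102, 103, 102, 100, 96, 81, 64, 62, 64, 62, 59, 55, 55]
top lever r80-88 [50, 47, 47, 64, 120, 175, 177, 129, 90, 90, 95, 85, 58, 43, 41, 40, 42, 40, 36, 36]
top lever r50-56 [131, 154, 163, 169, 180, 189, 194, 193, 188, 180, 168, 148, 121, 86, 63, 53, 51, 49, 48, 49]
top pin top r90 [57, 82, 128, 155, 174, 184, 177, 151, 90, 41, 35, 33, 33, 33, 34, 37, 40, 39, 39, 41]
top after r68-77 [204, 200, 187, 171, 178, 192, 193, 171, 127, 104, 122, 150, 170, 173, 163, 160, 168, 180, 183, 184]
scene rider r68-77 [177, 174, 163, 145, 150, 165, 160, 144, 125, 109, 110, 126, 147, 160, 163, 155, 152, 158, 172, 180]
scene rider r79-86 [50, 52, 55, 58, 60, 67, 77, 91, 99, 101, 102, 102, 96, 76, 50, 37, 36, 40, 38, 39]
scene lever r80-88 [58, 61, 58, 64, 86, 135, 176, 184, 148, 97, 82, 77, 57, 38, 33, 36, 40, 39, 39, 42]
scene lever r50-56 [60, 84, 117, 149, 162, 163, 165, 172, 182, 186, 184, 174, 160, 144, 126, 106, 81, 62, 50, 44]
scene pin top r90 [53, 75, 107, 139, 160, 174, 182, 179, 151, 98, 60, 52, 53, 54, 58, 66, 67, 68, 66, 58]
scene after r68-77 [177, 174, 164, 144, 150, 165, 167, 171, 186, 187, 159, 129, 138, 157, 161, 155, 152, 159, 171, 175]
```

```bash
python3 -m creep '[[1,-20,30,0,0,0,0],[1,-40,60,0,0,0,0],[1,-60,80,0,0,0,0],[1,-70,86,0,0,0,0],[1,-75,88,0,0,0,0]]' | grep -E "ee_pos|ft"
python3 -m creep '[[1,-3,1,0,0,0,0],[1,-5,2,0,0,0,0],[1,-7.5,2.1,0,0,0,-0.028],[1,-10.1,2.2,0,0,0,-0.056],[1,-12.7,2.3,0,0,0,-0.085]]' | grep -E "ee_pos|ft"
python3 -m creep '[[1,0,0,0,0,0,0],[1,5,-2,0,0,0,0],[1,20,-10,0,0,0,0],[1,50,-40,0,0,0,0],[1,80,-90,0,0,0,0]]' | grep -E "ee_pos|ft"
python3 - <<'E'
from prof import *
save('scene','s6.png');save('top','t6.png')
az=np.arange(210,240,1.5);print(az.tolist())
for c in("top","scene"):
    f=c[0]+"6.png"
    print(c,"lever r80-88",prof(c,f,80,88,33,az).tolist())
    print(c,"lever r50-56",prof(c,f,48,55,33,az).tolist())
    print(c,"rider r79-86",prof(c,f,79,86,26,az).tolist())
a=[cv2.resize(cv2.imread("pics/"+f),None,fx=1,fy=1)[y:y+80,x:x+80] for f,x,y in(("s6.png",270,140),("t6.png",290,200))]
cv2.imwrite("pics/c6.png",np.hstack([cv2.resize(i,(400,400),interpolation=2) for i in a]))
print(manip.observe()['t'])
E
```

```text
ee_pos: [483.8, 62.5, 43.1]
ft_force: [0.9, -0.6, -0.7]
ee_pos: [491.0, 53.1, 43.1]
ft_force: [-1.6, 0.7, 1.3]
ee_pos: [372.4, 70.4, 43.8]
ft_force: [0.1, -0.9, 0.4]
[210.0, 211.5, 213.0, 214.5, 216.0, 217.5, 219.0, 220.5, 222.0, 223.5, 225.0, 226.5, 228.0, 229.5, 231.0, 232.5, 234.0, 235.5, 237.0, 238.5]
top lever r80-88 [50, 47, 47, 48, 57, 78, 99, 127, 173, 181, 142, 84, 51, 43, 43, 41, 42, 37, 37, 38]
top lever r50-56 [51, 63, 91, 129, 158, 168, 171, 178, 187, 193, 194, 188, 178, 165, 154, 133, 99, 69, 55, 50]
top rider r79-86 [68, 64, 65, 64, 67, 81, 95, 115, 162, 188, 166, 109, 69, 57, 60, 63, 62, 61, 57, 56]
scene lever r80-88 [58, 58, 58, 62, 77, 102, 109, 112, 130, 165, 183, 152, 87, 43, 33, 33, 36, 38, 40, 43]
scene lever r50-56 [45, 45, 47, 56, 78, 112, 144, 160, 163, 164, 172, 182, 187, 184, 175, 163, 151, 137, 112, 83]
scene rider r79-86 [52, 54, 55, 57, 62, 68, 76, 90, 100, 115, 149, 182, 176, 122, 61, 37, 34, 36, 37, 39]
14.15
```

View pics/c6.png

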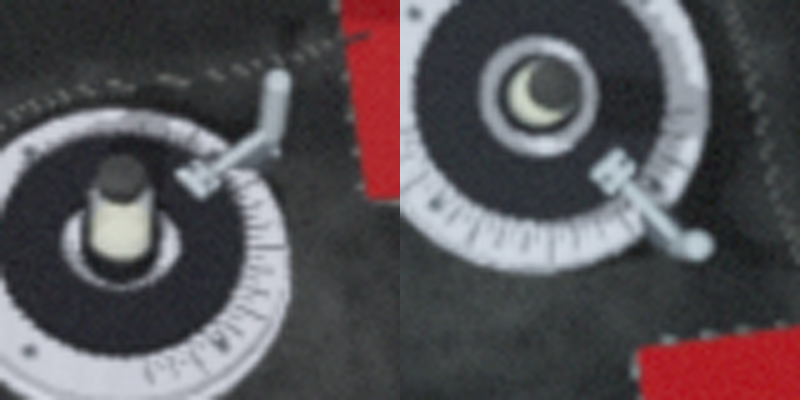

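```bash
python3 -m creep '[[1,0,0,-25,0,0,0],[1,0,0,-50,0,0,0],[1,0,0,-75,0,0,0],[1,0,0,-90,0,0,0],[1,0,0,-90,0,0,0]]' | grep -E "ee_pos|ft"
python3 - <<'E'
from h import *
s=manip.observe();r=R.from_quat(s['ee_rot']).as_matrix();print(s['ee_pos'],s['joint_pos'].round(2),r.T@(np.array([550,256,60])-s['ee_pos']))
E
```

```text
ee_pos: [372.8, 69.5, 134.2]
ft_force: [0.3, -0.1, -0.4]
[372.79034037  69.52160474 134.19982077] [-0.56 -0.02  0.26  2.31  0.01  0.85  0.3 ] [ 54.63923816 251.14555763  74.99020806]
```

```bash
python3 -m creep '[[1,11,50,0,0,0,0],[1,22,100,0,0,0,0],[1,33,150,0,0,0,0],[1,44,201,0,0,0,0],[1,55,251,0,0,0,0]]' | grep -E "ee_pos|ft"
python3 -m creep '[[1,0,0,25,0,0,0],[1,0,0,50,0,0,0],[1,0,0,75,0,0,0],[1,0,0,90,0,0,0],[1,0,0,97,0,0,0]]' | grep -E "ee_pos|ft"
python3 - <<'E'
from h import *
s=manip.observe();r=R.from_quat(s['ee_rot']).as_matrix();print(s['t'],s['ee_pos'],r.T@(np.array([550,256,16])-s['ee_pos']))
E
```

```text
ee_pos: [549.0, 256.3, 131.4]
ft_force: [0.6, -0.3, -0.0]
ee_pos: [548.0, 254.8, 34.6]
ft_force: [0.4, -0.4, 0.6]
16.025 [547.96549869 254.81751631  34.58608323] [-0.16798497  2.39661289 18.57977343]
```

```bash
python3 -m creep '[[1,0,2,6,0,0,0],[1,0,2,11,0,0,0],[1,0,2,14,0,0,0],[1,0,2,16,0,0,0],[1,0,2,18,0,0,0]]' | grep -E "ee_pos|ft"
python3 -m creep '[[1,0,0,0.5,0,0,0],[1,0,0,1,0,0,0],[1,0,0,1,0,0,0]]' | grep -E "ee_pos|ft"
```

```text
ee_pos: [551.2, 256.5, 18.8]
ft_force: [-0.8, -0.4, 2.2]
ee_pos: [551.2, 256.5, 17.6]
ft_force: [0.1, 0.3, 2.3]
```

```bash
python3 -m creep '[[1,0,0,1,0,0,0],[1,0,0,1.5,0,0,0],[1,0,0,1.5,0,0,0]]' | grep -E "ee_pos|ft"
python3 -m creep '[[1,0,0,1,0,0,0],[1,0,0,1.5,0,0,0],[1,0,0,1.5,0,0,0]]' | grep -E "ee_pos|ft"
```

```text
ee_pos: [551.2, 256.5, 16.2]
ft_force: [-1.2, -0.5, 5.3]
ee_pos: [551.3, 256.5, 16.0]
ft_force: [-2.9, -1.9, 12.0]
```

Bottomed at z = 16 mm with a 12 N stop force: fully pressed. Let go and check.

```bash
python3 -m creep '[[1,0,0,-5,0,0,0],[1,0,0,-20,0,0,0],[1,0,0,-45,0,0,0],[1,0,0,-80,0,0,0],[1,0,0,-115,0,0,0]]' | grep -E "ee_pos|ft"
python3 -m creep '[[1,0,-50,0,0,0,0],[1,0,-100,0,0,0,0],[1,0,-150,0,0,0,0],[1,0,-200,0,0,0,0],[1,0,-200,0,0,0,0]]' | grep -E "ee_pos|ft"
python3 - <<'E'
from prof import *
save('scene','s7.png');save('top','t7.png')
az=np.arange(216,232,1.5)
for c in("top","scene"):
    for k in "67": print(c,k,prof(c,c[0]+k+".png",80,88,33,az).tolist())
print(manip.observe()['t'])
E
```

```text
ee_pos: [549.9, 255.8, 129.8]
ft_force: [-0.4, 0.5, -0.4]
ee_pos: [379.6, 140.4, 127.4]
ft_force: [-0.2, 0.1, 0.0]
top 6 [57, 78, 99, 127, 173, 181, 142, 84, 51, 43, 43]
top 7 [58, 79, 99, 130, 174, 182, 141, 85, 50, 41, 41]
scene 6 [77, 102, 109, 112, 130, 165, 183, 152, 87, 43, 33]
scene 7 [76, 104, 110, 112, 130, 165, 182, 152, 86, 42, 33]
19.125
```

```bash
python3 -c "
from plant import manip
print(manip.sign_off())"
```

```text
the job is handed in; nothing more can be done
None
```

I handed the job in at about 19 s. The lever measures within about 0.5° of the rider's middle in both cameras. I pressed the lamp button fully down (fingertips at 16 mm, 12 N at the stop) and let go, and the arm is clear of everything. I did not measure the button's return, or the vial and bystanders, afterwards, and the sign-off gave no verdict.

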